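# Sort the handling tongs: free hinges to stock, seized hinge to repair

## Robot

A 7-joint arm with a two-finger parallel gripper is mounted at the origin on the work surface. World frame = base frame: x ahead of the robot, y to its left, z up, the work surface at z = 0. Lengths are in m, angles in rad, forces in N, time in s.
With the tool pointing down it reaches from about 0.4 to 0.875 m from the base axis. Payload 6.5 kg.
Tool frame: the origin (TCP) lies midway between the tips of the shut fingers; the grasp point (between the pads) lies 19 mm behind it; z points along the fingers, y is the direction in which the jaws open and shut (so a half turn about z gives the same grasp; the last joint's range is limited). The gripper opens to 88 mm and grips with 3 to 60 N. Pads are 18 mm wide; open, the fingers measure 123 mm over their backs; the gripper's body (75 mm by 187 mm) begins 45 mm behind the grasp point.
Start: joints at [1.163, 0.536, -0.004, 1.538, 0.003, 1.067, -0.071], TCP at [0.218, -0.612, 0.208] pointing down, gripper open.
Joint ranges: [-2.7, 2.7], [-0.37, 2.16], [-1.27, 1.26], [0.24, 2.4], [-1.31, 4.45], [0.19, 1.91], [-2.76, 2.76]. Speed limits (rad/s): [2.39, 2.39, 3.14, 3.14, 3.14, 3.14, 3.14].

## Interface

Orientations are given as a rotation vector (axis times angle).
In Python, from bench import manip gives the robot as it stands. The module is installed in compiled form; this text tells all that it offers.
- The arm moves only by the tool jog_arm, never from a script. Its argument "targets" is one flat list of numbers, 4 for each row, row after row: the shift along the tool's x, y, z in mm, then the turn about the tool's z in rad. In form: [tx, ty, tz, turn, tx, ty, tz, turn, ...]. A call has 1 to 10 rows; each row is the pose to reach, as a shift and turn from the pose commanded when the call began, along the tool's axes at that moment; what a row does not reach only later rows make up. A row lasts 1/12 s, in which the tool goes at most 41.7 mm and 7.16 degrees, less where a joint would pass 70% of its speed; a pose out of reach is approached as far as the arm can. A call with a gripper value outside its range is refused whole. "jaw" is the closure, from -1 (fully open) to 1 (shut), so that 0 is half open, set as the call begins (left out, the last holds). The fingers move at their own pace and stop on an object; the grip force is fixed at half the most. Time passes only in rows, so rows that repeat a pose let the fingers close. It gives the time, the measured TCP pose, the force and the opening at its end, in the units of the state.
- manip.get_obs(): the state, without advancing time (a new reading comes with each control period).
- manip.read_camera(name): name is "scene" or "top"; returns a dict with "img" (480x640x3 uint8, red, green, blue), "mtx" (3x3 intrinsics, pixels), "xyz" and "rotation" of the camera in the world. Camera axes: x right, y down, z forward; pixel columns grow to the right and rows downward; lengths in m; the calibration is good to about 2 mm. A picture is of the moment at which its call begins. There is no depth.
- manip.hand_in(): hands the job in, once; it reports no verdict.
The state is a dict: "clock": time; "qpos": joint angles; "qvel": joint speeds; "joint_efforts": joint torques, N m; "tcp_pos": TCP position; "eef_rot": TCP orientation; "force": force on the tool from outside, world axes, zero at the start; "ft_torque": the same for the moment, N m; "width": opening from 0.0 (shut) to 1.0 (fully open).
Only numpy, scipy, OpenCV 4.12 (cv2) and the standard library are available. Lean on these libraries where they do the work, as an engineer would, in place of code of your own. Each camera call takes 0.05 s, during which the arm holds its last target. There are 200 camera calls.

## Task

Squeeze the handles of each of the three tongs as far as they will go: those that shut fully are free and go in the blue stock tray, and the one whose hinge jams part-way is seized and goes in the red repair tray. Lay each one down without dropping it, flat on its tray's floor and not on top of another, and leave it as squeezed. Do not disturb the bottle, the jar or the mouse.

Things in the scene. Friction and masses are not known exactly. Their poses are not given: they have to be found in the camera images.
- tongs_a: one of three outwardly identical scissor tongs lying flat (172 mm long, 18 mm deep, aluminium, yellow handle grips with black ends, 130 g). Origin: on the pivot pin, half-way up (9 mm above what it lies on). x axis: along its first lever towards the jaw tips (77 mm ahead of the pivot); the handles end 100 mm behind the pivot; z up. The tongs' own middle line is turned by half the opening angle (0.40 minus the hinge value) about +z from this x axis
- tongs_a_grip1 (a point): centre (half-way up) of the yellow grip, 54 mm long and 8 mm wide, on the first lever's handle (left one, seen along the tongs from handles to jaws), 69 mm from the pivot. The middle between grip1 and grip2 is where to take and squeeze the tongs, across both handles
- tongs_a_grip2 (a point): the same point of the right-hand grip, on the hinged lever, 69 mm from the pivot; the two grips' centres are 20 mm apart when shut and 69 mm x the opening angle (0.40 rad minus the hinge value) farther apart when open; over their outsides add 8 mm
- tongs_a_hinge (a joint): how far these tongs have been closed, rad: 0 = wide open (jaws 0.40 rad apart, 56 mm over the grips), 0 to 0.10 at the start (56 to 49 mm over the grips), 0.40 = jaws fully shut (28 mm over the grips). A free hinge needs about 2 N at the grips and closes to 0.40; a seized one closes a few degrees and then jams at about 0.18 (43 mm over the grips) however hard it is squeezed. Either stays as it is left (stiff, no spring)
- tongs_b: one of three outwardly identical scissor tongs lying flat (172 mm long, 18 mm deep, aluminium, yellow handle grips with black ends, 130 g). Origin: on the pivot pin, half-way up (9 mm above what it lies on). x axis: along its first lever towards the jaw tips (77 mm ahead of the pivot); the handles end 100 mm behind the pivot; z up. The tongs' own middle line is turned by half the opening angle (0.40 minus the hinge value) about +z from this x axis
- tongs_b_grip1 (a point): centre (half-way up) of the yellow grip, 54 mm long and 8 mm wide, on the first lever's handle (left one, seen along the tongs from handles to jaws), 69 mm from the pivot. The middle between grip1 and grip2 is where to take and squeeze the tongs, across both handles
- tongs_b_grip2 (a point): the same point of the right-hand grip, on the hinged lever, 69 mm from the pivot; the two grips' centres are 20 mm apart when shut and 69 mm x the opening angle (0.40 rad minus the hinge value) farther apart when open; over their outsides add 8 mm
- tongs_b_hinge (a joint): how far these tongs have been closed, rad: 0 = wide open (jaws 0.40 rad apart, 56 mm over the grips), 0 to 0.10 at the start (56 to 49 mm over the grips), 0.40 = jaws fully shut (28 mm over the grips). A free hinge needs about 2 N at the grips and closes to 0.40; a seized one closes a few degrees and then jams at about 0.18 (43 mm over the grips) however hard it is squeezed. Either stays as it is left (stiff, no spring)
- tongs_c: one of three outwardly identical scissor tongs lying flat (172 mm long, 18 mm deep, aluminium, yellow handle grips with black ends, 130 g). Origin: on the pivot pin, half-way up (9 mm above what it lies on). x axis: along its first lever towards the jaw tips (77 mm ahead of the pivot); the handles end 100 mm behind the pivot; z up. The tongs' own middle line is turned by half the opening angle (0.40 minus the hinge value) about +z from this x axis
- tongs_c_grip1 (a point): centre (half-way up) of the yellow grip, 54 mm long and 8 mm wide, on the first lever's handle (left one, seen along the tongs from handles to jaws), 69 mm from the pivot. The middle between grip1 and grip2 is where to take and squeeze the tongs, across both handles
- tongs_c_grip2 (a point): the same point of the right-hand grip, on the hinged lever, 69 mm from the pivot; the two grips' centres are 20 mm apart when shut and 69 mm x the opening angle (0.40 rad minus the hinge value) farther apart when open; over their outsides add 8 mm
- tongs_c_hinge (a joint): how far these tongs have been closed, rad: 0 = wide open (jaws 0.40 rad apart, 56 mm over the grips), 0 to 0.10 at the start (56 to 49 mm over the grips), 0.40 = jaws fully shut (28 mm over the grips). A free hinge needs about 2 N at the grips and closes to 0.40; a seized one closes a few degrees and then jams at about 0.18 (43 mm over the grips) however hard it is squeezed. Either stays as it is left (stiff, no spring)
- repair_tray: red repair tray, fixed, open-topped, 240 x 240 mm outside, 30 mm high, walls and floor 5 mm thick. Origin: centre of its underside; x and y along its sides, z up
- stock_tray: blue stock tray, fixed, open-topped, 240 x 240 mm outside, 30 mm high, walls and floor 5 mm thick. Origin: centre of its underside; x and y along its sides, z up
- wash_bottle_center (a point): bystander: white bottle with blue cap, 60 mm across, 150 mm tall; its centre
- jar_center (a point): bystander: clear jar with red lid, 72 mm across, 70 mm tall; its centre
- mouse_center (a point): bystander: black computer mouse, 100 x 60 mm, 34 mm high; its centre
Not all that is in view belongs to the job. What is shaped like the tongs_b but pink or purple is not meant.

How it is judged:
By the outcome, as a careful person would: the job done as asked, in the order asked, and still so for the second after the job is handed in, with the robot touching nothing.
It also fails if it takes over 72 s, if anything falls off the work surface, if the arm or the gripper's body presses on something with over 40 N, if the wrist force passes 120 N, or if a joint passes its speed limit or range.

## Working session

There is one attempt and no reset: what is moved stays moved. The work goes in short steps, Python scripts to look and compute and a tool call to move; the robot and the scene stay as the last step left them, time stands still between calls to the robot, and variables do not carry over. Pictures are saved under pics/ and viewed, about 8 in all and at most 12, crops included, and the job is handed in when it is done.

Besides the shell and the picture viewer there is one more tool, called after ">>>" as name(argument=value, ...), one argument or row to a line, values as JSON. jog_arm: Moves the arm, as the interface text tells. Its arguments: {"type":"object","properties":{"targets":{"type":"array"},"jaw":{"type":"number"}},"required":["targets"]}

```bash
mkdir -p pics
python3 - <<'E'
from bench import manip
import cv2, numpy as np
o=manip.get_obs(); print({k:np.round(v,3) for k,v in o.items()})
for n in("top","scene"):
    c=manip.read_camera(n); print(n,c["mtx"],c["xyz"],c["rotation"])
    cv2.imwrite(f"pics/{n}0.png",c["img"][...,::-1])
    np.savez(f"{n}0.npz",**c)
E
```

```text
{'clock': np.float64(0.0), 'qpos': array([ 1.163,  0.537, -0.004,  1.539,  0.003,  1.067, -0.071]), 'qvel': array([-0.001,  0.002,  0.002, -0.003, -0.002,  0.002,  0.   ]), 'joint_efforts': array([ 1.0000e-03, -5.7097e+01,  9.9100e-01, -2.5160e+01, -5.6000e-02,
        1.8000e-02,  0.0000e+00]), 'tcp_pos': array([ 0.218, -0.612,  0.207]), 'eef_rot': array([-3.094e+00, -5.340e-01,  1.000e-03]), 'force': array([ 0.622, -0.607, -0.412]), 'ft_torque': array([ 0.027,  0.03 , -0.048]), 'width': np.float64(1.003)}
top [[515.56552761   0.         314.02396451]
 [  0.         515.56552761 234.62248054]
 [  0.           0.           1.        ]] [ 0.36671697 -0.01253395  1.14432146] [-2.10973867  2.1444216  -0.12772492]
scene [[517.40680646   0.         320.43423601]
 [  0.         517.40680646 238.55651406]
 [  0.           0.           1.        ]] [1.12241953 0.49006971 0.65962684] [-1.02631073 -2.28951277  1.13165996]
```

View pics/top0.png

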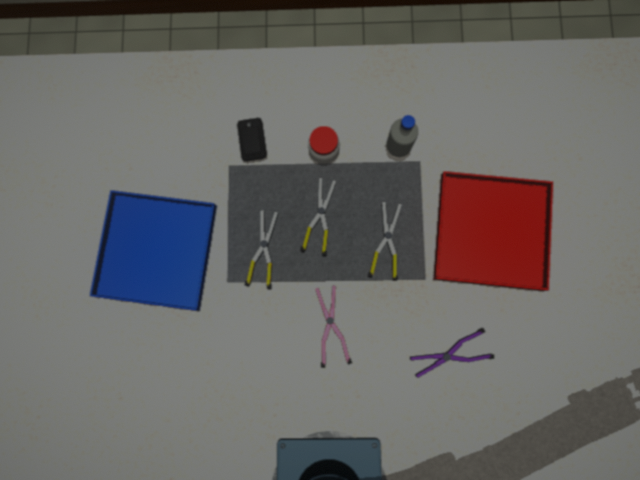

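View pics/scene0.png

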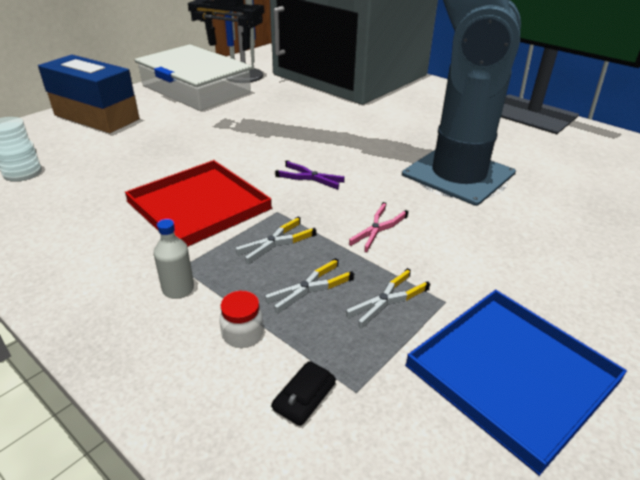

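```bash
cat > h.py <<'E'
import numpy as np, cv2
from scipy.spatial.transform import Rotation as R
from bench import manip
def w(c,p,z):
    p=np.atleast_2d(np.asarray(p,float)); d=np.c_[p,np.ones(len(p))]@np.linalg.inv(c["mtx"]).T
    d=d@R.from_rotvec(c["rotation"]).as_matrix().T
    return c["xyz"]+d*((z-c["xyz"][2])/d[:,2:])
def yellow(c):
    hsv=cv2.cvtColor(c["img"],cv2.COLOR_RGB2HSV)
    m=cv2.inRange(hsv,(20,120,60),(35,255,255))
    n,l,s,ce=cv2.connectedComponentsWithStats(m)
    return m,[ (s[i,4],ce[i],cv2.minAreaRect(np.argwhere(l==i)[:,::-1].astype(np.float32))) for i in range(1,n) if s[i,4]>20]
def go(x,y,z,yaw):
    """rows to a world pose; yaw = world direction of the tool's x axis"""
    o=manip.get_obs(); M=R.from_rotvec(o["eef_rot"]).as_matrix()
    t=M.T@(np.array([x,y,z])-o["tcp_pos"])*1e3
    cur=np.arctan2(M[1,0],M[0,0]); d=-(yaw-cur); d=(d+np.pi)%(2*np.pi)-np.pi
    print("tool shift",np.round(t,1),"turn",round(d,3),"or half",round(d-np.sign(d)*np.pi,3),"yaw",round(cur,3),"q7",round(o["qpos"][6],2))
E
python3 - <<'E'
from h import *
c=dict(np.load("top0.npz")); s=dict(np.load("scene0.npz"))
for n,cc in(("top",c),("scene",s)):
  for a,ce,r in yellow(cc)[1]: print(n,a,ce.round(1),np.round(w(cc,ce,.014),4)[0,:2])
print("blue/red corners")
hsv=cv2.cvtColor(c["img"],cv2.COLOR_RGB2HSV)
for m in(cv2.inRange(hsv,(105,150,40),(130,255,255)),cv2.inRange(hsv,(0,180,40),(6,255,255))|cv2.inRange(hsv,(174,180,40),(180,255,255))):
  n,l,st,ce=cv2.connectedComponentsWithStats(m); i=1+st[1:,4].argmax()
  b=cv2.boxPoints(cv2.minAreaRect(np.argwhere(l==i)[:,::-1].astype(np.float32))); q=w(c,b,.03)
  print(b.round(), q.round(3)[:,:2], q.mean(0).round(3))
cv2.imwrite("pics/crop.png",cv2.resize(c["img"][170:300,225:425,::-1],None,fx=4,fy=4,interpolation=cv2.INTER_CUBIC))
M=R.from_rotvec(manip.get_obs()["eef_rot"]).as_matrix();print(M.round(3))
E
```

```text
top 89 [306.3 237.5] [0.5345 0.0402]
top 89 [324.5 240.5] [ 0.5271 -0.    ]
top 93 [373.8 262.6] [ 0.476  -0.1071]
top 96 [394.4 265.8] [ 0.4682 -0.1518]
top 96 [250.2 271.6] [0.4607 0.1649]
top 90 [268.7 273.4] [0.4562 0.1241]
scene 60 [210.    9.8] [-0.5922 -1.72  ]
scene 141 [290.7 224.4] [ 0.47  -0.147]
scene 164 [302.1 235. ] [ 0.4817 -0.1029]
scene 179 [327.  267.3] [0.5262 0.0039]
scene 144 [400.7 277.7] [0.4549 0.1271]
scene 197 [338.3 279.7] [0.5394 0.0432]
scene 177 [415.6 290.3] [0.4659 0.1675]
blue/red corners
[[ 90. 295.]
 [106. 188.]
 [215. 204.]
 [199. 311.]] [[0.414 0.512]
 [0.653 0.49 ]
 [0.612 0.242]
 [0.377 0.272]] [0.514 0.379 0.03 ]
[[434. 281.]
 [443. 172.]
 [555. 181.]
 [547. 290.]] [[ 0.433 -0.233]
 [ 0.673 -0.264]
 [ 0.647 -0.508]
 [ 0.411 -0.47 ]] [ 0.541 -0.369  0.03 ]
[[ 0.942  0.335 -0.001]
 [ 0.335 -0.942  0.001]
 [-0.    -0.001 -1.   ]]
```

View pics/crop.png

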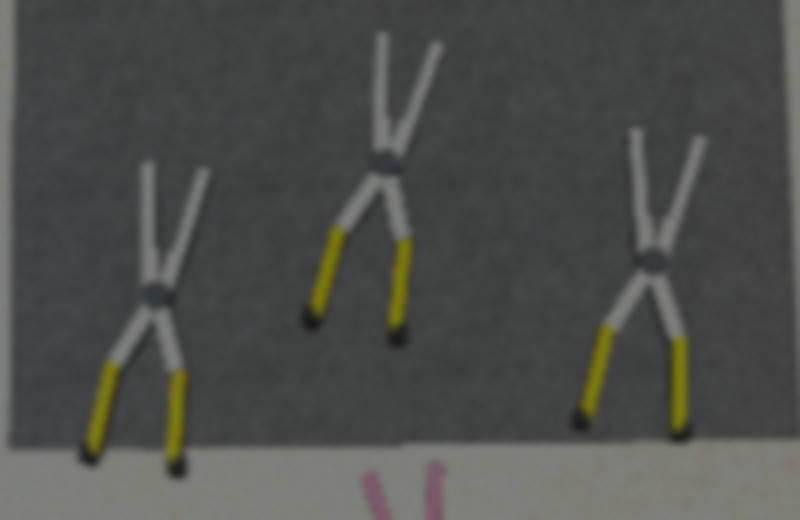

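```bash
cat >> h.py <<'E'
def near(c,z=.014):
    return [(w(c,ce,z)[0,:2]) for a,ce,r in yellow(c)[1]]
E
python3 - <<'E'
from h import *
c=dict(np.load("top0.npz"))
Y=np.array(near(c))
for n,pv,i,j in(("L",(264.2,244),4,5),("M",(321.5,210.5),0,1),("Rt",(388.2,235.2),2,3)):
  p=w(c,pv,.018)[0,:2]; m=(Y[i]+Y[j])/2; d=p-m; g=Y[i]-Y[j]
  yaw=np.arctan2(d[1],d[0]); print(n,"mid",m.round(4),"piv",p.round(4),"dist",np.hypot(*d).round(4),"yaw",yaw.round(3),"perp",(np.arctan2(g[1],g[0])-np.pi/2).round(3),"sep",np.hypot(*g).round(4))
for nm,px in(("mouse",(252,139)),("jar",(323,140)),("bottle",(407,122))): print(nm,w(c,px,{"mouse":.03,"jar":.07,"bottle":.15}[nm])[0].round(3))
go(.472,-.1295,.1,-.17)
E
```

```text
L mid [0.4584 0.1445] piv [0.5211 0.1335] dist 0.0636 yaw -0.174 perp -0.111 sep 0.041
M mid [0.5308 0.0201] piv [0.594  0.0055] dist 0.0648 yaw -0.226 perp -0.183 sep 0.0409
Rt mid [ 0.4721 -0.1295] piv [ 0.5356 -0.1403] dist 0.0644 yaw -0.169 perp -0.173 sep 0.0454
mouse [0.76 0.16 0.03]
jar [ 0.739 -0.001  0.07 ]
bottle [ 0.745 -0.171  0.15 ]
tool shift [ 401.3 -369.   107.5] turn 0.512 or half -2.63 yaw 0.342 q7 -0.07
```

>>> jog_arm(
  targets=[401,-369,108,0.512,401,-369,108,0.512,401,-369,108,0.512,401,-369,108,0.512,401,-369,108,0.512,401,-369,108,0.512,401,-369,108,0.512,401,-369,108,0.512,401,-369,108,0.512,401,-369,108,0.512],
  jaw=-1,
)

```text
clock: 0.93
tcp_pos: [0.4088, -0.249, 0.1264]
eef_rot: [3.13, -0.267, -0.0]
force: [0.7, -1.1, -0.4]
width: 0.998
```

```bash
python3 -c "
from h import *
go(.4725,-.129,.05,-.17)"
```

```text
tool shift [  42.4 -129.    76.4] turn -0.0 or half 3.141 yaw -0.17 q7 -1.3
```

>>> jog_arm(
  targets=[42,-129,76,0,42,-129,76,0,42,-129,76,0,42,-129,76,0,42,-129,76,0,42,-129,76,0],
)

```text
clock: 1.43
tcp_pos: [0.4714, -0.1289, 0.0498]
eef_rot: [-3.13, 0.261, 0.004]
force: [-0.9, 0.4, 1.1]
width: 0.998
```

```bash
python3 -c "
from h import *
go(.4725,-.129,.005,-.17)"
```

```text
tool shift [ 1.2 -0.1 44.8] turn 0.004 or half -3.138 yaw -0.166 q7 -1.59
```

>>> jog_arm(
  targets=[1,0,20,0,1,0,35,0,1,0,44,0,1,0,45,0,1,0,45,0],
)

```text
clock: 1.85
tcp_pos: [0.4721, -0.1319, 0.0059]
eef_rot: [3.13, -0.269, -0.001]
force: [-0.1, 1.4, 0.0]
width: 1.002
```

>>> jog_arm(
  targets=[0,0,0,0,0,0,0,0,0,0,0,0,0,0,0,0,0,0,0,0,0,0,0,0,0,0,0,0,0,0,0,0,0,0,0,0,0,0,0,0],
  jaw=1,
)

```text
clock: 2.68
tcp_pos: [0.4727, -0.1309, 0.0058]
eef_rot: [-3.13, 0.267, 0.0]
force: [-0.0, 0.2, 0.5]
width: 0.271
```

>>> jog_arm(
  targets=[0,0,0,0,0,0,0,0,0,0,0,0],
)

```text
clock: 2.93
tcp_pos: [0.4726, -0.131, 0.0058]
eef_rot: [3.13, -0.267, -0.0]
force: [-0.5, 0.3, -0.2]
width: 0.037
```

```bash
python3 -c "
from h import *
c=manip.read_camera('top'); cv2.imwrite('pics/t1.png',cv2.resize(c['img'][170:300,225:425,::-1],None,fx=4,fy=4))
go(.4725,-.129,.005,-.17)"
```

```text
tool shift [-0.5 -1.9  0.8] turn -0.0 or half 3.141 yaw -0.17 q7 -1.6
```

View pics/t1.png

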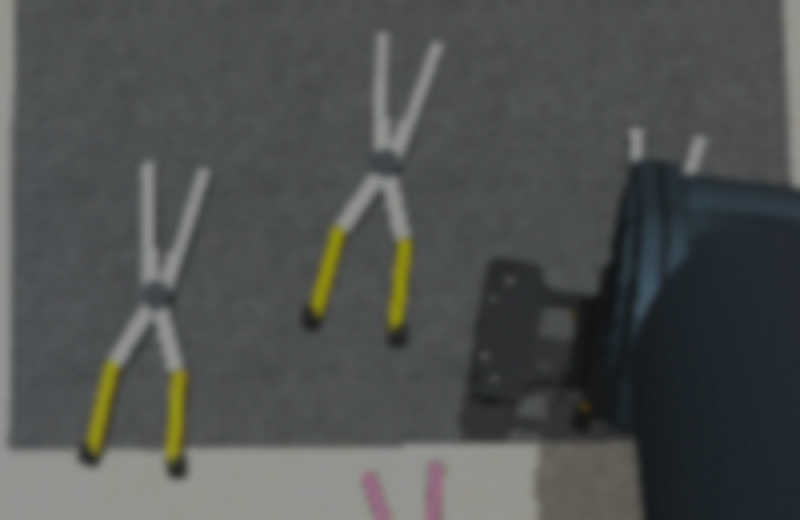

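```bash
python3 -c "
from h import *
c=manip.read_camera('scene'); cv2.imwrite('pics/s1.png',cv2.resize(c['img'][130:330,200:450,::-1],None,fx=3,fy=3))
o=manip.get_obs();print(o['width'],o['clock'])"
```

```text
0.002565399791443521 3.0333
```

View pics/s1.png

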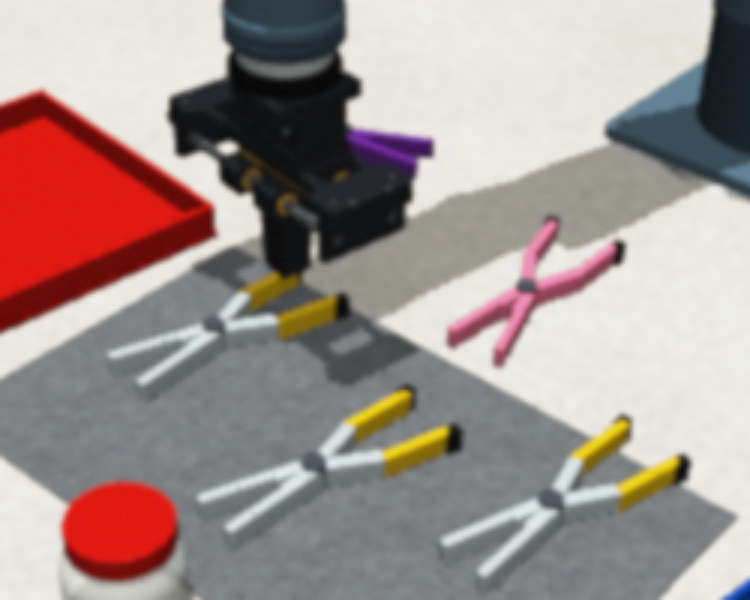

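```bash
python3 -c "
from h import *
c=manip.read_camera('scene'); 
for z in(.005,.02,.03,.04,.06): print(z,w(c,(295,221),z)[0].round(3))
P=R.from_rotvec(c['rotation']).as_matrix().T
def pr(p):
    q=c['mtx']@(P@(np.array(p)-c['xyz'])); return (q[:2]/q[2]).round(1)
o=manip.get_obs(); t=o['tcp_pos']; print(t, pr(t), (pr(t)-[200,130])*3)
print(o['force'],o['ft_torque'],o['qpos'])
"
```

```text
0.005 [ 0.445 -0.158  0.005]
0.02 [ 0.461 -0.143  0.02 ]
0.03 [ 0.471 -0.133  0.03 ]
0.04 [ 0.481 -0.123  0.04 ]
0.06 [ 0.502 -0.103  0.06 ]
[ 0.47267453 -0.13098161  0.00580703] [295.3 230.9] [285.9 302.7]
[ 0.15433171 -0.33726657 -0.64270274] [ 0.02156652  0.04975482 -0.03436071] [ 0.20449769  0.60639724 -0.03232903  2.06631745  0.04078694  0.46947844
 -1.59939408]
```

>>> jog_arm(
  targets=[0,-2,0,0,0,-2,0,0,0,-2,0,0,0,-2,0,0,0,-2,0,0,0,-2,0,0,0,-2,4,0,0,-2,8,0,0,-2,10,0,0,-2,10,0],
  jaw=-1,
)

```text
clock: 3.92
tcp_pos: [0.4724, -0.1289, -0.0049]
eef_rot: [-3.13, 0.267, 0.002]
force: [-1.0, -0.2, 0.1]
width: 0.734
```

```bash
python3 -c "
from h import *
c=manip.read_camera('scene'); cv2.imwrite('pics/s2.png',cv2.resize(c['img'][160:260,220:380,::-1],None,fx=5,fy=5))
o=manip.get_obs();print(o['width'],o['clock'],o['tcp_pos'],o['force'])"
```

```text
0.7776881046553332 3.9667 [ 0.47268066 -0.12892087 -0.00463202] [ 0.50947269 -0.13821048 -0.1912457 ]
```

View pics/s2.png

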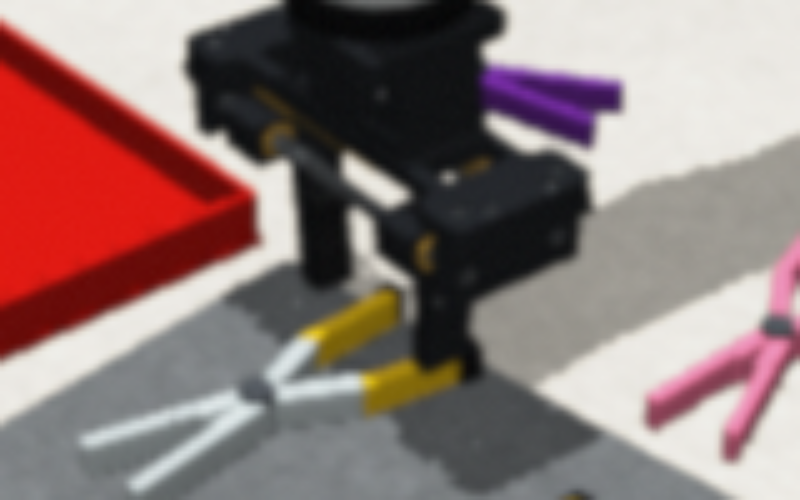

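```bash
python3 -c "
from h import *
c=dict(np.load('scene0.npz')); o=manip.get_obs(); M=R.from_rotvec(o['eef_rot']).as_matrix(); t=o['tcp_pos']
P=R.from_rotvec(c['rotation']).as_matrix().T
for s in(-42,42):
  for z in(-.005,.005,.01,.015,.02,.025,.03):
    p=t+M[:,1]*s/1e3; p[2]=z; q=c['mtx']@(P@(p-c['xyz'])); q=q[:2]/q[2]; print(s,z,p[:2].round(3),((q-[220,160])*5).round())
"
```

```text
-42 -0.005 [ 0.48  -0.088] [440. 424.]
-42 0.005 [ 0.48  -0.088] [440. 405.]
-42 0.01 [ 0.48  -0.088] [441. 396.]
-42 0.015 [ 0.48  -0.088] [441. 386.]
-42 0.02 [ 0.48  -0.088] [441. 376.]
-42 0.025 [ 0.48  -0.088] [441. 367.]
-42 0.03 [ 0.48  -0.088] [441. 357.]
42 -0.005 [ 0.466 -0.17 ] [323. 332.]
42 0.005 [ 0.466 -0.17 ] [323. 313.]
42 0.01 [ 0.466 -0.17 ] [322. 304.]
42 0.015 [ 0.466 -0.17 ] [322. 295.]
42 0.02 [ 0.466 -0.17 ] [322. 285.]
42 0.025 [ 0.466 -0.17 ] [322. 276.]
42 0.03 [ 0.466 -0.17 ] [321. 266.]
```

>>> jog_arm(
  targets=[0,0,0,0,0,0,4,0,0,0,8,0,0,0,10,0,0,0,10,0],
)

```text
clock: 4.38
tcp_pos: [0.4725, -0.1289, -0.0148]
eef_rot: [-3.13, 0.267, 0.002]
force: [-0.1, -0.2, -0.5]
width: 0.999
```

>>> jog_arm(
  targets=[0,0,2,0,0,0,4,0,0,0,4,0],
)

```text
clock: 4.63
tcp_pos: [0.4728, -0.1289, -0.0185]
eef_rot: [-3.13, 0.267, 0.001]
force: [-0.4, 0.2, 0.3]
width: 1.001
```

```bash
python3 -c "
from h import *
c=manip.read_camera('scene'); cv2.imwrite('pics/s3.png',cv2.resize(c['img'][180:260,240:340,::-1],None,fx=7,fy=7))
o=manip.get_obs();print(o['width'],o['clock'],o['tcp_pos'],o['force'])"
```

```text
0.9964050462314494 4.6833 [ 0.47287701 -0.1289884  -0.01836129] [-0.74547447  0.01960127  0.51625879]
```

View pics/s3.png

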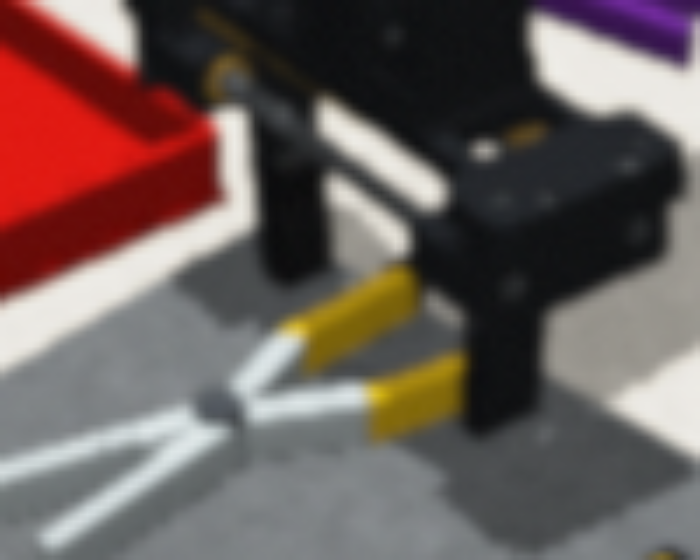

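>>> jog_arm(
  targets=[0,0,2,0,0,0,3,0,0,0,3,0],
)

```text
clock: 4.93
tcp_pos: [0.4729, -0.129, -0.0214]
eef_rot: [-3.13, 0.267, 0.0]
force: [0.0, 0.7, -0.4]
width: 0.995
```

>>> jog_arm(
  targets=[0,0,0,0,0,0,0,0,0,0,0,0,0,0,0,0,0,0,0,0,0,0,0,0,0,0,0,0,0,0,0,0,0,0,0,0,0,0,0,0],
  jaw=1,
)

```text
clock: 5.77
tcp_pos: [0.4729, -0.129, -0.0212]
eef_rot: [-3.13, 0.267, 0.0]
force: [0.0, -0.2, 1.8]
width: 0.476
```

>>> jog_arm(
  targets=[0,0,0,0,0,0,0,0,0,0,0,0,0,0,0,0],
)

```text
clock: 6.1
tcp_pos: [0.4729, -0.1289, -0.0212]
eef_rot: [-3.13, 0.267, 0.0]
force: [-1.3, -0.2, 2.1]
width: 0.473
```

>>> jog_arm(
  targets=[0,0,-10,0,0,0,-30,0,0,0,-60,0,0,0,-85,0,0,0,-90,0,5,20,-90,0,13,50,-90,0,20,80,-90,0,27,110,-90,0,34,140,-90,0],
)

```text
clock: 6.93
tcp_pos: [0.4823, -0.274, 0.0685]
eef_rot: [-3.13, 0.267, 0.001]
force: [0.8, 0.9, -1.2]
width: 0.474
```

```bash
python3 -c "
from h import *
c=manip.read_camera('scene'); cv2.imwrite('pics/s4.png',cv2.resize(c['img'][120:320,130:380,::-1],None,fx=3,fy=3))
o=manip.get_obs();print(o['width'],o['clock'],o['tcp_pos'],o['force']); go(.489,-.360,.03,-.16)"
```

```text
0.471605242089407 6.9833 [ 0.4818327  -0.28235007  0.06897058] [ 0.97727366 -6.96775582  0.13286838]
tool shift [20.7 75.  39.4] turn -0.017 or half 3.124 yaw -0.177 q7 -1.32
```

View pics/s4.png

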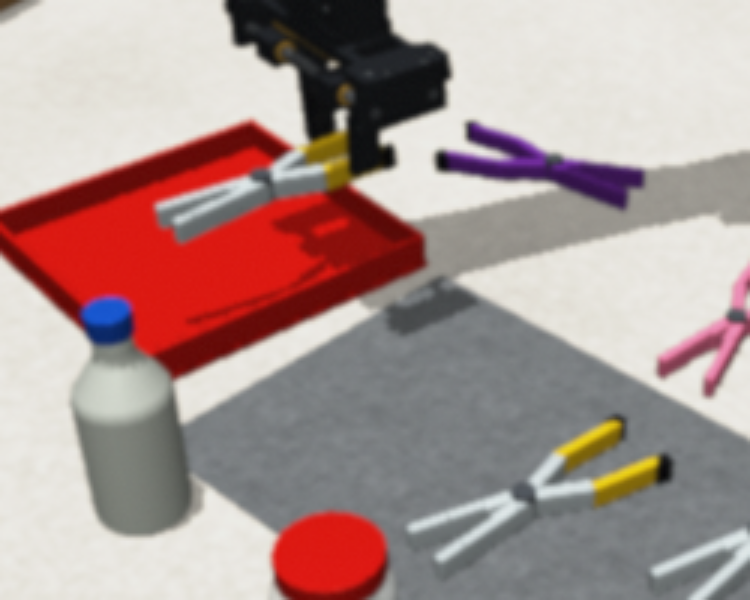

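>>> jog_arm(
  targets=[7,28,0,0,14,57,0,0,19,78,0,0,21,85,0,0,21,85,15,0,21,85,40,0,21,85,62,0,21,85,70,0,21,85,72,0,21,85,72,0],
)

```text
clock: 7.82
tcp_pos: [0.489, -0.3592, -0.0034]
eef_rot: [-3.13, 0.266, 0.001]
force: [0.4, -0.2, -1.0]
width: 0.471
```

```bash
python3 -c "
from h import *
c=manip.read_camera('top'); cv2.imwrite('pics/t5.png',cv2.resize(c['img'][150:310,400:580,::-1],None,fx=4,fy=4))
go(.489,-.360,-.0155,-.17)"
```

```text
tool shift [-0.6  0.3 13. ] turn 0.0 or half -3.141 yaw -0.17 q7 -1.2
```

>>> jog_arm(
  targets=[0,0,4,0,0,0,8,0,0,0,11,0,0,0,12,0,0,0,12,0],
)

```text
clock: 8.28
tcp_pos: [0.489, -0.36, -0.0153]
eef_rot: [-3.13, 0.267, 0.0]
force: [0.0, 0.4, -1.1]
width: 0.476
```

>>> jog_arm(
  targets=[0,0,1,0,0,0,1,0,0,0,1,0],
)

```text
clock: 8.53
tcp_pos: [0.4892, -0.3602, -0.0161]
eef_rot: [3.13, -0.267, 0.0]
force: [0.4, -0.1, -0.2]
width: 0.475
```

>>> jog_arm(
  targets=[0,0,0.5,0,0,0,0.5,0,0,0,0.5,0],
)

```text
clock: 8.78
tcp_pos: [0.4893, -0.3602, -0.0161]
eef_rot: [3.13, -0.267, 0.0]
force: [-1.5, 1.5, 5.2]
width: 0.474
```

>>> jog_arm(
  targets=[0,0,0,0,0,0,0,0,0,0,0,0,0,0,0,0,0,0,0,0,0,0,0,0,0,0,-10,0,0,0,-35,0,0,0,-70,0,0,0,-90,0],
  jaw=-0.6,
)

```text
clock: 9.62
tcp_pos: [0.4902, -0.3609, 0.0768]
eef_rot: [3.129, -0.267, 0.004]
force: [0.7, 0.2, 0.4]
width: 0.8
```

```bash
python3 -c "
from h import *
o=manip.get_obs();print(o['force'],o['tcp_pos'],o['width'])
go(.5313,.0201,.075,-.2)"
```

```text
[0.67368383 0.19629267 0.3739106 ] [ 0.4901649  -0.36085158  0.07676528] 0.799645899309134
tool shift [ -24.  -382.4    1.2] turn 0.03 or half -3.112 yaw -0.17 q7 -1.2
```

>>> jog_arm(
  targets=[-3,-40,0,0.03,-6,-80,0,0.03,-9,-120,0,0.03,-11,-160,0,0.03,-13,-200,0,0.03,-16,-240,0,0.03,-18,-280,0,0.03,-20,-320,0,0.03,-22,-355,0,0.03,-24,-380,0,0.03],
  jaw=-1,
)

```text
clock: 10.45
tcp_pos: [0.5303, 0.0229, 0.0742]
eef_rot: [-3.125, 0.308, -0.002]
force: [0.8, -0.7, 0.3]
width: 0.997
```

>>> jog_arm(
  targets=[0,0,0,0,0,0,15,0,0,0,40,0,0,0,60,0,0,0,65,0,0,0,65,0],
)

```text
clock: 10.95
tcp_pos: [0.5287, 0.0178, 0.0076]
eef_rot: [3.125, -0.315, -0.004]
force: [-0.4, 0.0, -0.6]
width: 0.999
```

```bash
python3 -c "
from h import *
o=manip.get_obs();print(o['force'],o['tcp_pos'],o['width'])
go(.5313,.0201,-.021,-.2)"
```

```text
[-0.39130371  0.04578221 -0.61921573] [0.52869582 0.01776816 0.00755871] 0.9990737211616897
tool shift [ 2.2 -2.8 28.6] turn -0.001 or half 3.141 yaw -0.201 q7 -1.92
```

>>> jog_arm(
  targets=[2,-3,0,0,2,-3,12,0,2,-3,22,0,2,-3,28,0,2,-3,28.5,0,2,-3,28.5,0],
)

```text
clock: 11.45
tcp_pos: [0.5318, 0.0209, -0.0208]
eef_rot: [3.126, -0.314, -0.002]
force: [-0.5, 0.1, 0.2]
width: 1.002
```

>>> jog_arm(
  targets=[0,0,0,0,0,0,0,0,0,0,0,0,0,0,0,0,0,0,0,0,0,0,0,0,0,0,0,0,0,0,0,0,0,0,0,0,0,0,0,0],
  jaw=1,
)

```text
clock: 12.28
tcp_pos: [0.5324, 0.0211, -0.0201]
eef_rot: [-3.126, 0.314, -0.0]
force: [0.2, -0.3, 2.5]
width: 0.31
```

>>> jog_arm(
  targets=[0,0,0,0,0,0,0,0,0,0,0,0,0,0,0,0,0,0,0,0,0,0,0,0],
)

```text
clock: 12.78
tcp_pos: [0.5325, 0.0211, -0.0201]
eef_rot: [-3.126, 0.314, -0.0]
force: [-0.5, -0.3, 3.2]
width: 0.311
```

```bash
python3 -c "
from h import *
c=dict(np.load('top0.npz'))
q=w(c,[(112,191),(216,205),(199,310),(91,296)],.03)[:,:2]; print(q.round(3),q.mean(0))
for i,j in((3,0),(2,1),(0,1),(3,2)): d=q[j]-q[i]; print(np.hypot(*d).round(3), np.arctan2(d[1],d[0]).round(3))
ctr=q.mean(0); yw=-.15; u=np.array([np.cos(yw),np.sin(yw)]); n=np.array([-u[1],u[0]])
for s in(45,-45): print(s,ctr-.053*u+n*s/1e3)
"
```

```text
[[0.646 0.475]
 [0.609 0.24 ]
 [0.378 0.273]
 [0.412 0.511]] [0.5112736  0.37463516]
0.237 -0.151
0.233 -0.144
0.239 -1.727
0.24 -1.711
45 [0.46559345 0.42705008]
-45 [0.45214402 0.33806069]
```

>>> jog_arm(
  targets=[0,0,-10,0,0,0,-30,0,0,0,-60,0,0,0,-85,0,0,0,-95,0,0,0,-95,0],
)

```text
clock: 13.28
tcp_pos: [0.5341, 0.0211, 0.0771]
eef_rot: [-3.125, 0.314, -0.007]
force: [-0.3, 0.0, -1.3]
width: 0.31
```

>>> jog_arm(
  targets=[-7,-19,0,0,-20,-54,0,0,-35,-92,0,-0.02,-50,-131,0,-0.03,-65,-170,0,-0.04,-79,-208,0,-0.05,-94,-246,0,-0.05,-108,-285,0,-0.05,-122,-322,0,-0.05,-134,-352,0,-0.05],
)

```text
clock: 14.12
tcp_pos: [0.4687, 0.3956, 0.0729]
eef_rot: [3.132, -0.232, -0.003]
force: [1.2, 0.0, -1.6]
width: 0.312
```

>>> jog_arm(
  targets=[-9,-24,0,0,-13,-34,0,0,-13,-34,0,0,-13,-34,0,0],
)

```text
clock: 14.45
tcp_pos: [0.4632, 0.4263, 0.0735]
eef_rot: [3.13, -0.236, -0.001]
force: [0.6, -1.7, -1.5]
width: 0.304
```

```bash
python3 -c "
from h import *
go(.4656,.427,-.008,-.15)"
```

```text
tool shift [ 2.3 -1.3 81.5] turn -0.0 or half 3.141 yaw -0.15 q7 -2.57
```

>>> jog_arm(
  targets=[2,-1,15,0,2,-1,40,0,2,-1,62,0,2,-1,76,0,2,-1,81,0,2,-1,81,0],
)

```text
clock: 14.95
tcp_pos: [0.4652, 0.4267, -0.0079]
eef_rot: [3.13, -0.238, -0.003]
force: [-0.0, -0.6, -0.4]
width: 0.309
```

>>> jog_arm(
  targets=[0,0,3,0,0,0,5,0,0,0,7,0,0,0,7,0],
)

```text
clock: 15.28
tcp_pos: [0.4657, 0.4292, -0.0128]
eef_rot: [-3.132, 0.235, -0.001]
force: [-0.1, -0.0, -1.7]
width: 0.31
```

>>> jog_arm(
  targets=[0,0,0,0,0,0,0,0],
)

```text
clock: 15.45
tcp_pos: [0.4656, 0.4292, -0.0127]
eef_rot: [-3.132, 0.235, -0.001]
force: [0.3, -0.5, -1.1]
width: 0.314
```

```bash
python3 -c "
from h import *
print(manip.get_obs()['qpos'].round(3)); go(.4656,.427,-.0155,-.15)"
```

```text
[-0.782  0.798 -0.048  1.69   0.056  0.654 -2.581]
tool shift [0.3 2.2 2.7] turn -0.0 or half 3.142 yaw -0.15 q7 -2.58
```

>>> jog_arm(
  targets=[0,1,1,0,0,1,2,0,0,1,2,0],
)

```text
clock: 15.7
tcp_pos: [0.4653, 0.428, -0.015]
eef_rot: [-3.133, 0.236, -0.0]
force: [0.3, -0.4, 1.8]
width: 0.304
```

>>> jog_arm(
  targets=[0,0,0.7,0,0,0,0.7,0,0,0,0.7,0],
)

```text
clock: 15.95
tcp_pos: [0.4654, 0.4279, -0.0151]
eef_rot: [3.133, -0.236, 0.0]
force: [-1.0, -3.3, 7.0]
width: 0.308
```

Contact with the tray floor. Release, lift, and go to the left tongs.

>>> jog_arm(
  targets=[0,0,0,0,0,0,0,0,0,0,0,0,0,0,0,0,0,0,0,0,0,0,0,0,0,0,-10,0,0,0,-35,0,0,0,-70,0,0,0,-90,0],
  jaw=-0.4,
)

```text
clock: 16.78
tcp_pos: [0.4663, 0.4288, 0.0776]
eef_rot: [-3.13, 0.236, -0.003]
force: [0.8, 0.1, 0.2]
width: 0.703
```

>>> jog_arm(
  targets=[0,0,0,0,0,0,0,0],
)

```text
clock: 16.95
tcp_pos: [0.4661, 0.4287, 0.076]
eef_rot: [-3.13, 0.236, -0.003]
force: [0.6, -0.3, -0.4]
width: 0.702
```

```bash
python3 -c "
from h import *
c=manip.read_camera('top'); cv2.imwrite('pics/t6.png',cv2.resize(c['img'][160:320,80:440,::-1],None,fx=2.2,fy=2.2))
o=manip.get_obs();print(o['force'],o['tcp_pos'],o['width'])
go(.459,.1445,.075,-.16)"
```

```text
[ 0.0225199  -0.08458049  0.0470208 ] [0.46519625 0.4278684  0.07449458] 0.6987170514102264
tool shift [ 36.3 281.1  -0.6] turn 0.01 or half -3.132 yaw -0.15 q7 -2.57
```

>>> jog_arm(
  targets=[3,25,0,0,8,62,0,0.01,13,102,0,0.01,18,142,0,0.01,23,182,0,0.01,28,220,0,0.01,33,255,0,0.01,36,276,0,0.01,36,281,0,0.01,36,281,0,0.01],
  jaw=-1,
)

```text
clock: 17.83
tcp_pos: [0.4579, 0.1427, 0.0732]
eef_rot: [3.13, -0.256, -0.003]
force: [-0.8, 0.5, -0.6]
width: 0.998
```

>>> jog_arm(
  targets=[0,0,15,0,0,0,40,0,0,0,60,0,0,0,68,0,0,0,68,0],
)

```text
clock: 18.25
tcp_pos: [0.457, 0.1459, 0.0042]
eef_rot: [3.131, -0.247, -0.006]
force: [-0.2, 0.3, -0.1]
width: 1.0
```

```bash
python3 -c "
from h import *
o=manip.get_obs();print(o['force'],o['tcp_pos'],o['width'])
go(.459,.1445,-.021,-.16)"
```

```text
[-0.15684393  0.34554697 -0.10084227] [0.45695863 0.14591815 0.00421997] 0.9995834413419805
tool shift [ 2.3  1.  25.2] turn 0.002 or half -3.139 yaw -0.158 q7 -2.18
```

>>> jog_arm(
  targets=[2,1,0,0,2,1,12,0,2,1,20,0,2,1,25,0,2,1,25,0,2,1,25,0],
)

```text
clock: 18.75
tcp_pos: [0.4607, 0.1435, -0.0187]
eef_rot: [3.132, -0.251, -0.0]
force: [-0.6, 0.2, -0.0]
width: 0.996
```

>>> jog_arm(
  targets=[0,0,0,0,0,0,0,0,0,0,0,0,0,0,0,0,0,0,0,0,0,0,0,0,0,0,0,0,0,0,0,0,0,0,0,0,0,0,0,0],
  jaw=1,
)

```text
clock: 19.58
tcp_pos: [0.4606, 0.1433, -0.0188]
eef_rot: [3.131, -0.251, -0.0]
force: [-0.4, -1.0, 2.6]
width: 0.312
```

>>> jog_arm(
  targets=[0,0,0,0,0,0,0,0,0,0,0,0,0,0,0,0,0,0,0,0,0,0,0,0],
)

```text
clock: 20.08
tcp_pos: [0.4606, 0.1434, -0.0188]
eef_rot: [3.131, -0.251, -0.0]
force: [-1.3, -0.6, 4.8]
width: 0.31
```

View pics/t6.png

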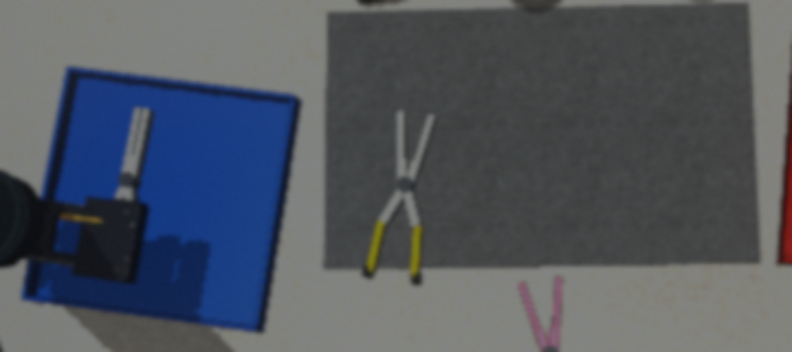

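>>> jog_arm(
  targets=[0,0,-10,0,0,0,-30,0,0,0,-60,0,0,0,-85,0,0,0,-95,0,0,0,-95,0],
)

```text
clock: 20.58
tcp_pos: [0.4623, 0.144, 0.0783]
eef_rot: [-3.13, 0.251, -0.007]
force: [0.7, -0.7, -1.7]
width: 0.309
```

>>> jog_arm(
  targets=[-4,-20,0,0,-11,-55,0,0,-19,-92,0,0,-27,-130,0,0,-34,-165,0,0,-38,-185,0,0,-39,-191,0,0,-39,-191,0,0,-39,-191,0,0],
)

```text
clock: 21.33
tcp_pos: [0.4521, 0.3362, 0.0747]
eef_rot: [3.129, -0.252, -0.002]
force: [0.9, -0.8, -1.6]
width: 0.308
```

```bash
python3 -c "
from h import *
o=manip.get_obs();print(o['force'],o['tcp_pos'],o['width'])
go(.452,.337,-.007,-.15)"
```

```text
[ 0.85429016 -0.77103221 -1.57446617] [0.45207869 0.33621437 0.07470409] 0.3082028639491388
tool shift [-0.1 -1.  81.7] turn -0.011 or half 3.131 yaw -0.161 q7 -2.49
```

>>> jog_arm(
  targets=[0,-1,15,-0.01,0,-1,40,-0.01,0,-1,62,-0.01,0,-1,76,-0.01,0,-1,81,-0.01,0,-1,81,-0.01],
)

```text
clock: 21.83
tcp_pos: [0.4523, 0.3363, -0.0063]
eef_rot: [3.129, -0.239, -0.003]
force: [-0.4, -1.1, -1.0]
width: 0.311
```

>>> jog_arm(
  targets=[0,0,2,0,0,0,4,0,0,0,5.5,0,0,0,5.5,0,0,0,5.5,0],
)

```text
clock: 22.25
tcp_pos: [0.453, 0.3393, -0.01]
eef_rot: [-3.132, 0.236, -0.001]
force: [0.5, 0.1, -1.4]
width: 0.307
```

>>> jog_arm(
  targets=[0,1,1,0,0,1,2,0,0,1,3,0,0,1,3,0],
)

```text
clock: 22.58
tcp_pos: [0.4525, 0.3382, -0.0135]
eef_rot: [-3.133, 0.235, 0.0]
force: [-0.9, 0.7, -0.9]
width: 0.308
```

>>> jog_arm(
  targets=[0,0,0.7,0,0,0,0.7,0,0,0,0.7,0],
)

```text
clock: 22.83
tcp_pos: [0.4526, 0.3383, -0.0138]
eef_rot: [-3.133, 0.236, -0.0]
force: [-2.3, -1.6, 3.7]
width: 0.307
```

Contact. Release, lift, and back off to the middle for a clear view.

>>> jog_arm(
  targets=[0,0,0,0,0,0,0,0,0,0,0,0,0,0,0,0,0,0,0,0,0,0,0,0,0,0,-10,0,0,0,-35,0,0,0,-70,0,0,0,-100,0],
  jaw=-0.4,
)

```text
clock: 23.67
tcp_pos: [0.4525, 0.3381, 0.0878]
eef_rot: [3.133, -0.236, -0.0]
force: [1.0, 0.9, -0.0]
width: 0.701
```

>>> jog_arm(
  targets=[5,30,-10,0,10,65,-20,0,15,100,-20,0,20,140,-20,0,25,180,-20,0,30,220,-20,0,35,260,-20,0,40,290,-20,0,42,300,-20,0,42,300,-20,0],
)

```text
clock: 24.5
tcp_pos: [0.4494, 0.0324, 0.1065]
eef_rot: [3.131, -0.244, 0.001]
force: [-0.2, 0.0, 0.2]
width: 0.704
```

```bash
python3 -c "
from h import *
c=manip.read_camera('top'); s=manip.read_camera('scene')
cv2.imwrite('pics/t7.png',cv2.resize(c['img'][90:330,70:580,::-1],None,fx=1.56,fy=1.56)); cv2.imwrite('pics/s7.png',s['img'][...,::-1])
o=manip.get_obs();print(o['clock'],o['force'],o['tcp_pos'],o['width'])
for a,ce,r in yellow(c)[1]: print(a,ce.round(1),w(c,ce,.019)[0,:2].round(4))"
```

```text
24.6 [-0.37881248  0.99731937 -0.36617551] [0.44963003 0.03649253 0.10634188] 0.6983042333005233
95 [482.8 252.6] [ 0.4933 -0.3435]
101 [498.8 255.3] [ 0.4868 -0.3775]
84 [127.6 271.5] [0.4652 0.4366]
74 [136.5 271.9] [0.4639 0.4166]
76 [167.6 277.6] [0.4502 0.3469]
76 [176.7 277.5] [0.45   0.3267]
```

View pics/t7.png

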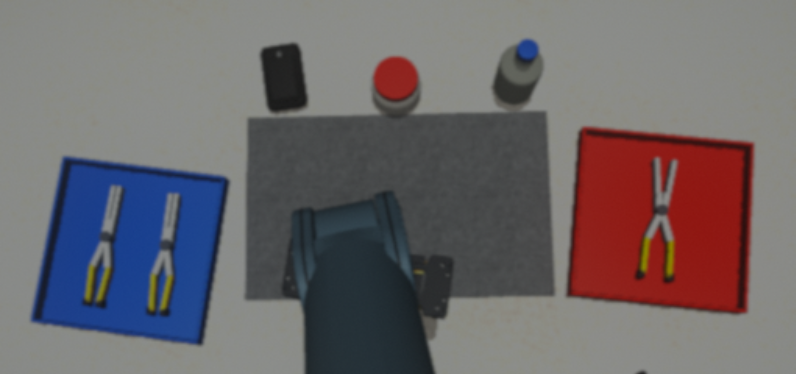

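View pics/s7.png

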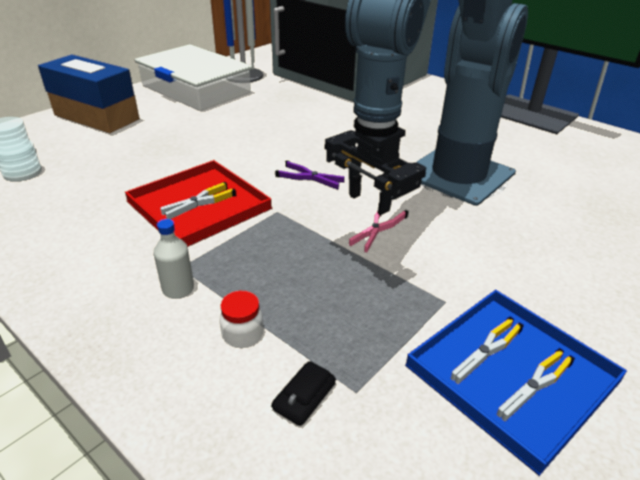

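Both views show two shut tongs flat and apart in the blue tray, around (490,348) and (537,384) in the scene image. The part-open one is flat in the red tray around (198,200). The bottle, jar and mouse are where they started, and the gripper touches nothing.

```bash
python3 -c "
from bench import manip
print(manip.hand_in())"
```

```text
the job is handed in; nothing more can be done
None
```

I squeezed all three tongs and put each in its tray, then handed the job in at about 24.6 s on the robot clock.

| Tongs (as first seen from above) | Gripper reading when squeezed | Result | Tray |
|---|---|---|---|
| Right-hand | stopped at about 42 mm over the grips | seized | red repair |
| Middle | closed to about 27 mm over the grips | free | blue stock |
| Left-hand | closed to about 27 mm over the grips | free | blue stock |

- **Laying down:** I lowered each one until the wrist force showed floor contact (4–7 N), then opened the fingers and lifted away.
- **Final checks:** In the last pictures all three lie flat and none overlap. Their grip centres are about 34 mm apart for the seized pair and 20 mm for each free pair, so they stayed as squeezed. The bottle, jar and mouse look unmoved by eye, and the gripper is clear of everything.
- **What disagreed:** The reported tool height is wrong: the real fingertips are about 25 mm higher than the reading. Because of this the first grasp closed on air above the tongs and moved nothing. I estimated the offset from the scene camera, then lowered in small steps while watching the wrist force, and applied it to all later moves.

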